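# Find the well-set slideway guide with a feeler

### The arm

A 6-joint arm with a two-finger parallel gripper is mounted at the origin on a cart in front of the work surface, level with it; the furniture and walls round the work are solid. World frame = base frame: x ahead of the robot, y to its left, z up, the work surface at z = 0. Lengths are in m, angles in degrees, forces in N, time in s.
With the tool pointing down it reaches from about 0.425 to 1.125 m from the base axis. Payload 14.9 kg.
Tool frame: the origin (TCP) lies midway between the tips of the shut fingers; the grasp point (between the pads) lies 19 mm behind it (ctrl.tcp_to_grasp is the distance from the TCP to the grasp point, in m); z points along the fingers, y is the direction in which the jaws open and shut (so a half turn about z gives the same grasp; the last joint's range is limited). The gripper opens to 91 mm and grips with 3 to 60 N. Pads are 32 mm wide; open, the fingers measure 118 mm over their backs; the gripper's body (76 mm by 178 mm) begins 60 mm behind the grasp point.
Start: joints at [74.467, 21.709, 99.362, -0, 58.929, -1.908], TCP at [0.165, 0.68, 0.214] pointing down, gripper open.
Joint ranges: [-158.91, 158.91], [-42.39, 125.64], [0.06, 152.35], [-60.88, 240.88], [17.5, 164.5], [-176.32, 176.32]. Speed limits (degrees/s): [108.29, 108.29, 136.94, 180, 180, 180].

### API

Orientations are given as [roll, pitch, yaw] about the fixed x, y, z axes, in that order (R = Rz(yaw) Ry(pitch) Rx(roll)).
In Python, from bench import ctrl, open_gripper, close, imaging gives the robot as it stands. The module is installed in compiled form; this text tells all that it offers. Calls block until the motion is done:
- ctrl.move_to(position, orientation): joint-space move of the TCP to a pose.
- ctrl.line_to(position, vel=0.15, rotation=None, force_limit=None): straight line of the TCP; rotation=None keeps the orientation; vel is the mean speed in m/s. With force_limit (N) it stops when the force on the tool has changed by that much, and returns True; else False.
- ctrl.set_joints(angles): joint-space move.
- open_gripper() and close(strength=None): open the fingers fully, or close them until they stop; strength is the grip in N (None keeps the last).
- ctrl.wait(seconds).
- ctrl.inverse_kinematics(position, orientation): joint angles nearest the present ones, or None.
- ctrl.get_obs(): the state.
- imaging.read_camera(name): name is "scene" or "top"; returns a dict with "frame" (420x560x3 uint8, blue, green, red), "range_z" (420x560 float32, m along the optical axis (not along the pixel's ray), 0 where there is no reading), "fx", "fy", "cx", "cy" (pixels), "extrinsics" (4x4, takes a point from camera to world coordinates). Camera axes: x right, y down, z forward; pixel columns grow to the right and rows downward; lengths in m; the calibration is good to about 2 mm. A picture is of the moment at which its call begins.
A pose or a line that the arm cannot do raises ctrl.Unreachable and nothing moves.
- ctrl.hand_in(): hands the job in, once; it reports no verdict.
Trained networks look in a picture, given as the dict that the camera call returned (one of the last four; its "shot" number tells which), for a name from the list of things; names that differ only in an ending like _2 or _b are one class to them, and where a whole thing is asked for, a point or a joint stands for the part that bears it (a point fixed in the world has none). Each returns a list of dicts, best first, with "p" (0 to 1); they miss things now and then, are a little off and sometimes report something else, mostly with a low value. They report only what shows in the picture. A call takes as long as a camera call. They do not tell look-alikes from the thing itself.
- imaging.silhouettes(target, picture): "region" (420x560 bool, what is visible of it) and "rect" ([left, top, width, height] in pixels, round what is visible of it).
- imaging.pinpoint(target, picture): "xy" ([column, row] in pixels: a listed point, or the origin of a listed thing).
The state is a dict: "t": time; "joint_pos": joint angles; "qvel": joint speeds; "effort": joint torques, N m; "position": TCP position; "tcp_rot": TCP orientation; "wrist_force": force on the tool from outside, world axes, zero at the start; "ft_torque": the same for the moment, N m; "gripper_width": opening from 0.0 (shut) to 1.0 (fully open).
Only numpy, scipy, OpenCV 4.12 (cv2) and the standard library are available. Lean on these libraries where they do the work, as an engineer would, in place of code of your own. Each camera call takes 0.05 s, during which the arm holds its last target. There are 200 camera calls.

### The job

Four look-alike slideway guides stand on the rail, each with a sprung brass gib in its slot, and only one gib is set right: the feeler slides down it with a light, steady drag, while in the others it drops in with no drag at all or binds hard. Take the yellow-handled feeler from its wooden stand, feel the guides with it gently, forcing it into none that binds, and leave it pushed fully home, its handle resting on the guide, in the one that is set right, upright and let go. Leave the other things on the bench where they are.

Things in the scene. Friction and masses are not known exactly. Their poses are not given: they have to be found in the camera images.
- feeler_grip (a point): Centre of the feeler's yellow handle: 36 x 26 mm along the feeler's x and y, 50 mm high; grasp it across the 26 mm. z is up along the handle; the handle's flat underside (shoulder) is 25 mm below this point. The whole feeler weighs about 60 g; a half turn about z changes nothing.
- feeler_tip (a point): Centre of the lower end of the feeler's steel blade, 79 mm below the handle's centre; same axes. The blade hangs 54 mm below the handle, 30 mm wide along x, 6 mm thick along y; its last 14 mm taper to 1.5 mm thick at the tip.
- stand: Fixed wooden block, 64 x 54 x 60 mm (x, y, z), that holds the feeler upright in a slot 35 mm (x) by 11 mm (y), open right through; origin at the centre of its underside. The feeler's handle rests on its top.
- guide_1: Grey guide 50 x 52 x 66 mm, at the +y end of four alike, 72 mm apart in a row along their y on a fixed rail 10 mm thick. Origin at the underside, in the mid-plane of its slot; z up. The slot runs along x, open at the top and both ends. -y side: fixed jaw, face at y = -4 mm, flared to -8 mm at the top. +y side: brass gib, see guide_2.
- guide_2: Next guide, axes and slot as guide_1. The gib of each is a strip on a hidden spring: its face is at y = +0.5 mm at rest (z = 24 to 42 mm, sloping back to +4.5 mm at z = 58); it yields up to 6.5 mm to +y. Blade goes in at y = 0, thickness along y. Its full thickness is past the gib's face edge when the tip is 28 mm above the underside or lower.
- guide_3: Next guide, as guide_1. The blade is home when the handle's shoulder rests on the 2 black landing strips, 4 mm proud of the 66 mm high top: tip 16 mm above the underside. They sink 4 mm, at 2 N + 3 N/mm. Gib force: 0.4 N in one guide, 5.5 N in the well-set one, 21 N in the two that bind; pushing down then takes 0 to 1 N, 2.5 to 8 N, over 10 N.
- guide_4: Last guide, at the -y end, as guide_1. Which of the four is loose, well set or binding changes from start to start; neither looks nor poses tell it, only the drag on the blade, which is nearly even over the depth (friction about 0.6, varies).
- timer: White bench timer, 66 x 66 x 24 mm, loose; origin at the centre of its underside.
- jar_pigment: Orange jar with a black lid, 48 mm across, 62 mm high, loose; origin at the centre of its underside.
- print_gear_a: Small grey printed gear, 32 mm across, 14 mm high, loose; origin at the centre of its underside.
There are look-alikes about, which are no part of the job. What is shaped like the stand but purple is not meant.

How it is judged:
By the outcome, as a careful person would: the job done as asked, in the order asked, and still so for the second after the job is handed in, with the robot touching nothing.
It also fails if it takes over 58 s, if anything falls off the work surface, if the arm or the gripper's body presses on something with over 40 N, if the wrist force passes 120 N, or if a joint passes its speed limit or range.

## Working session

There is one attempt and no reset: what is moved stays moved. The work goes in short steps, each a Python script; the robot and the scene stay as the last script left them, time stands still between calls to the robot, and variables do not carry over. Pictures are saved under pics/ and viewed, on a budget of 10 in all, crops included, one or two more only if the job needs it, and the job is handed in when it is done.

```bash
mkdir -p pics
cat > h.py <<'E'
import numpy as np, cv2
from bench import ctrl, open_gripper, close, imaging
def pts(im, mask=None):
    z=im["range_z"]; v,u=np.nonzero((z>0)&(mask if mask is not None else True))
    d=z[v,u]; P=np.c_[(u-im["cx"])*d/im["fx"],(v-im["cy"])*d/im["fy"],d]
    E=im["extrinsics"]; return P@E[:3,:3].T+E[:3,3], u, v
E
python3 - <<'E'
from h import *
for n in("scene","top"):
    im=imaging.read_camera(n); cv2.imwrite(f"pics/{n}0.png",im["frame"])
    print(n,im["fx"],np.round(im["extrinsics"],3).tolist())
    for t in("feeler_grip","stand","guide_1","timer","jar_pigment","print_gear_a"):
        for r in imaging.silhouettes(t,im)[:6]:
            P,_,_=pts(im,r["region"]); 
            print(t,round(r["p"],2),r["rect"],np.round(np.median(P,0),3) if len(P) else None, np.round(np.percentile(P,98,axis=0),3) if len(P) else None)
print(ctrl.get_obs())
E
```

```text
scene 404.0145812527199 [[-0.871, -0.391, 0.298, 0.305], [-0.492, 0.669, -0.558, 0.389], [0.019, -0.632, -0.774, 0.779], [0.0, 0.0, 0.0, 1.0]]
feeler_grip 0.85 [367.0, 165.5, 19.7, 27.2] [ 0.431 -0.294  0.093] [ 0.46  -0.285  0.112]
feeler_grip 0.41 [300.3, 145.8, 29.3, 28.1] [ 0.624 -0.36   0.022] [ 0.66  -0.333  0.026]
stand 0.96 [329.6, 213.1, 37.6, 39.3] [ 0.434 -0.157  0.056] [ 0.473 -0.135  0.063]
stand 0.79 [352.5, 182.4, 37.9, 36.6] [ 0.428 -0.283  0.043] [ 0.471 -0.268  0.062]
guide_1 0.88 [239.7, 232.2, 26.4, 36.7] [0.591 0.003 0.072] [0.623 0.023 0.081]
guide_1 0.79 [203.0, 288.3, 37.6, 44.3] [0.563 0.145 0.07 ] [0.593 0.165 0.081]
guide_1 0.63 [246.2, 207.9, 25.5, 36.7] [ 0.605 -0.067  0.071] [ 0.639 -0.047  0.081]
timer 0.79 [297.6, 145.1, 32.0, 27.9] [ 0.623 -0.36   0.022] [ 0.658 -0.333  0.026]
jar_pigment 0.95 [240.7, 174.2, 22.5, 29.2] [ 0.702 -0.167  0.046] [ 0.728 -0.155  0.064]
jar_pigment 0.39 [244.3, 208.7, 27.8, 38.3] [ 0.605 -0.064  0.072] [ 0.637 -0.047  0.081]
print_gear_a 0.63 [304.0, 347.3, 16.7, 15.7] [0.378 0.119 0.011] [0.393 0.132 0.016]
top 448.201084
[... 1012 characters left out ...]
0] [0.38 0.12 0.01] [0.394 0.135 0.018]
{'t': 0.7, 'joint_pos': array([ 7.44646108e+01,  2.17090252e+01,  9.93618863e+01,  6.18174321e-04,
        5.89276072e+01, -1.90707590e+00]), 'qvel': array([ 0.05538668, -0.09280286,  0.00189068, -0.01406141, -0.10493522,
       -0.00444029]), 'effort': array([ 1.78697330e-03, -7.63549018e+01, -4.34675503e+01,  6.50433730e-02,
        3.89719626e-02, -2.86686259e-05]), 'position': array([0.16493473, 0.68031573, 0.21393991]), 'tcp_rot': array([ 1.79998502e+02, -4.79897002e-04,  1.66371368e+02]), 'wrist_force': array([-0.33495635, -0.08855894,  0.21931279]), 'ft_torque': array([-0.00066702,  0.0196157 , -0.02638859]), 'gripper_width': 0.9988395250694521}
```

```bash
python3 -c "
import cv2,numpy as np
a=cv2.imread('pics/scene0.png');b=cv2.imread('pics/top0.png')
cv2.imwrite('pics/both0.png',cv2.resize(np.vstack([a,b]),None,fx=.71,fy=.71))"
```

```text
(no output)
```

View pics/top0.png

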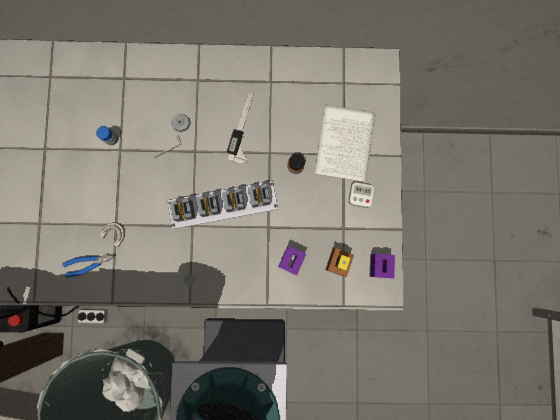

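View pics/scene0.png

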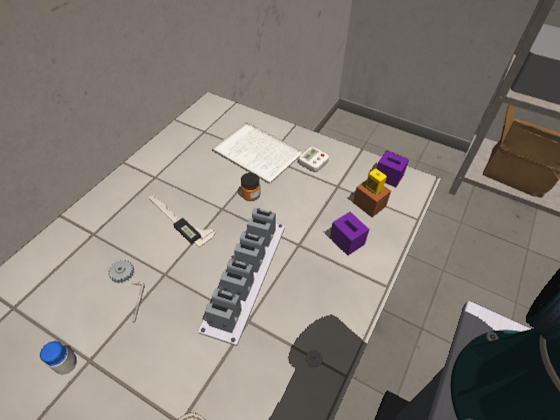

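```bash
cat >> h.py <<'E'
def proj(im,P):
    E=im["extrinsics"]; c=(np.atleast_2d(P)-E[:3,3])@E[:3,:3]
    return np.c_[c[:,0]/c[:,2]*im["fx"]+im["cx"], c[:,1]/c[:,2]*im["fy"]+im["cy"]].astype(np.float32)
def rect(im,o,yaw,z,w,h,s):   # rectified view of plane z: columns=local -y? no: columns=local y, rows=-local x ; s px/m
    c,k=np.cos(yaw),np.sin(yaw)
    L=np.array([[h/2,-w/2],[h/2,w/2],[-h/2,w/2],[-h/2,-w/2]])
    W=np.c_[o[0]+c*L[:,0]-k*L[:,1], o[1]+k*L[:,0]+c*L[:,1], np.full(4,z)]
    d=np.float32([[0,0],[w*s,0],[w*s,h*s],[0,h*s]])
    return cv2.warpPerspective(im["frame"],cv2.getPerspectiveTransform(proj(im,W),d),(int(w*s),int(h*s)),flags=cv2.INTER_CUBIC)
E
python3 - <<'E'
from h import *
R=[]
for n in("top","scene"):
    im=imaging.read_camera(n)
    P,u,v=pts(im); f=im["frame"][v,u].astype(int)
    m=(f[:,2]>150)&(f[:,1]>120)&(f[:,0]<90)&(abs(P[:,0]-.435)<.06)&(abs(P[:,1]+.29)<.06)
    t=m&(P[:,2]>.105)
    if n=="scene": print("zs",np.percentile(P[m,2],[5,50,95]))
    print(n,"handle top",t.sum(),P[t].mean(0),cv2.minAreaRect(P[t,:2].astype(np.float32)*1000))
    s=(P[:,2]>.055)&(P[:,2]<.066)&(abs(P[:,0]-.435)<.06)&(abs(P[:,1]+.285)<.06)
    print(" stand top",s.sum(),cv2.minAreaRect(P[s,:2].astype(np.float32)*1000))
    b=(abs(P[:,0]-.6)<.12)&(abs(P[:,1]-.03)<.2)
    for lo,hi in((.006,.014),(.066,.09)):
        g=b&(P[:,2]>lo)&(P[:,2]<hi); print(" rail/guides",lo,g.sum(),cv2.minAreaRect(P[g,:2].astype(np.float32)*1000))
    R.append(rect(im,(.591,.03),np.radians(13),.076,.32,.12,2400))
    for t_ in("guide_1","feeler_grip","stand"):
        for r in imaging.pinpoint(t_,im)[:5]: print(t_,r["p"],np.round(r["xy"],1))
cv2.imwrite("pics/rect.png",np.vstack(R))
E
```

```text
top handle top 109 [ 0.43451318 -0.29929641  0.10903235] ((434.5082092285156, -299.51519775390625), (24.584814071655273, 34.52360534667969), 71.21763610839844)
 stand top 303 ((435.0987548828125, -299.25823974609375), (54.814857482910156, 63.90399169921875), 70.95233154296875)
 rail/guides 0.006 1333 ((603.3165893554688, 28.705047607421875), (398.2778625488281, 228.73460388183594), 89.35525512695312)
 rail/guides 0.066 1181 ((610.2683715820312, -12.331695556640625), (90.93948364257812, 365.0867919921875), 21.092208862304688)
guide_1 0.77 [211.7 205.1]
guide_1 0.74 [186.3 210.9]
guide_1 0.63 [235.6 204.7]
guide_1 0.55 [260.  196.1]
feeler_grip 0.65 [342.7 260.6]
stand 0.88 [334.9 265.9]
stand 0.79 [294.6 259. ]
stand 0.7 [377.8 265. ]
zs [0.07023632 0.10914723 0.11186706]
scene handle top 112 [ 0.43186161 -0.29916116  0.10980044] ((433.08544921875, -301.2630615234375), (24.84197425842285, 35.46909713745117), 73.0560302734375)
 stand top 288 ((433.4349060058594, -302.4404602050781), (58.416622161865234, 65.53450775146484), 71.7569580078125)
 rail/guides 0.006 1577 ((635.52001953125, 7.7266693115234375), (161.31576538085938, 365.2466125488281), 11.773933410644531)
 rail/guides 0.066 2136 ((592.046630859375, 29.706695556640625), (51.03316879272461, 269.74163818359375), 11.649344444274902)
guide_1 0.93 [251.1 261.5]
guide_1 0.84 [261.8 233.8]
guide_1 0.83 [239.1 288.4]
guide_1 0.59 [223.8 317. ]
feeler_grip 0.58 [377.7 181.4]
stand 0.84 [371.  205.7]
stand 0.64 [345.5 243.1]
```

View pics/rect.png

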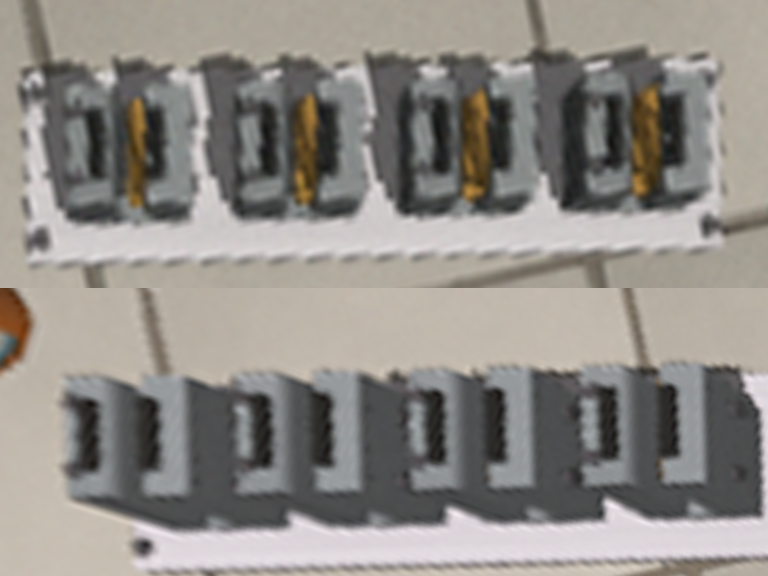

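The rectified view shows the four guides with the jaw on the left and the brass gib on the right; guide 4 is at about column 127, guide 1 at about 645. 

Stand candidates in the scene picture are the wooden block with the yellow handle at (372,195), and the purple blocks at (349,232) and (393,167). The timer at (313,158) also came back as a weak handle match. I choose (372,195) and will check it in a close crop.

Run:
```python
from h import *
im=imaging.read_camera("scene"); cv2.imwrite("pics/crop.png",cv2.resize(im["frame"][150:270,310:430],None,fx=4,fy=4,interpolation=cv2.INTER_CUBIC))
im=imaging.read_camera("top"); P,u,v=pts(im)
y=np.radians(11.65);d=P[:,:2]-[.592,.0297]; lx=d@[np.cos(y),np.sin(y)]; ly=d@[-np.sin(y),np.cos(y)]
g=(abs(lx)<.05)&(abs(ly)<.16)&(P[:,2]>.066)&(P[:,2]<.09)
print(g.sum(),cv2.minAreaRect(P[g,:2].astype(np.float32)*1000), [np.round(np.percentile(a[g],[0,1,99,100])*1000,1) for a in(lx,ly)])
g=(abs(lx)<.07)&(abs(ly)<.2)&(P[:,2]>.0065)&(P[:,2]<.02)
print(cv2.minAreaRect(P[g,:2].astype(np.float32)*1000))
for p,yaw in(((.4338,-.3003,.068),-18.5),((.612,-.076,.15),11.65),((.57,.135,.15),11.65)):
    for a in(0,180):
        q=ctrl.inverse_kinematics(p,[180,0,yaw+a]); print(p,a,None if q is None else np.round(q,1))
```

```text
1176 ((593.45849609375, 32.40082550048828), (51.040443420410156, 267.6408386230469), 11.798226356506348) [array([-23.6, -22.9,  26.4,  27.5]), array([-131.5, -130. ,  134.5,  136.2])]
((594.7146606445312, 36.13111877441406), (129.29940795898438, 367.44049072265625), 11.731185913085938)
(0.4338, -0.3003, 0.068) 0 [-37.2  19.7 122.   -0.   38.3  71.3]
(0.4338, -0.3003, 0.068) 180 [ -37.2   19.7  122.     0.    38.3 -108.7]
(0.612, -0.076, 0.15) 0 [ -9.2  19.1 110.9  -0.   50.   69.1]
(0.612, -0.076, 0.15) 180 [  -9.2   19.1  110.9    0.    50.  -110.9]
(0.57, 0.135, 0.15) 0 [ 11.   16.5 114.5  -0.   49.   89.4]
(0.57, 0.135, 0.15) 180 [ 11.   16.5 114.5   0.   49.  -90.6]
```

View pics/crop.png

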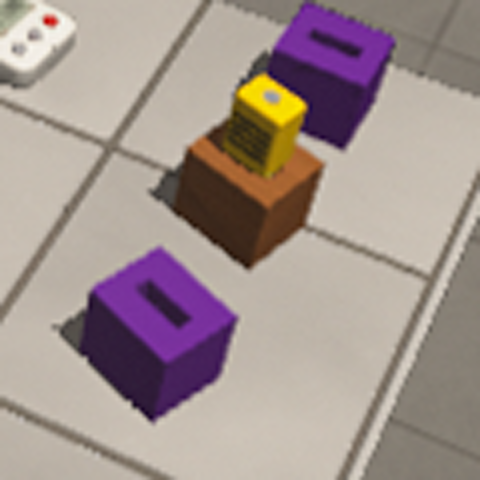

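The crop confirms it: the yellow handle stands in the brown wooden block, and the two purple blocks are empty decoys. Next I grasp it.

Run:
```python
from h import *
o=[180,0,-18.5]
ctrl.move_to([.4338,-.3003,.17],o)
ctrl.line_to([.4338,-.3003,.068],vel=.12,force_limit=15)
close(35); ob=ctrl.get_obs(); print(ob["t"],ob["position"],ob["gripper_width"]*91,ob["wrist_force"])
ctrl.line_to([.4338,-.3003,.19],vel=.15)
ob=ctrl.get_obs(); print(ob["t"],ob["position"],ob["gripper_width"]*91,ob["wrist_force"])
y=np.radians(11.7); c=np.array([.5927,.0310]); g4=c-.108*np.array([-np.sin(y),np.cos(y)])
ctrl.move_to([*g4,.19],[180,0,11.7])
im=imaging.read_camera("scene"); cv2.imwrite("pics/held.png",cv2.resize(im["frame"][100:300,180:420],None,fx=3,fy=3,interpolation=cv2.INTER_CUBIC))
ob=ctrl.get_obs(); print(ob["t"],ob["position"],ob["tcp_rot"],ob["gripper_width"]*91,ob["wrist_force"])
```

```text
6.75 [ 0.43376883 -0.30031867  0.06796816] 25.875952617997328 [-0.08796657 -0.20342175 -0.46230128]
7.7167 [ 0.43335515 -0.29996393  0.18914443] 25.68664580944234 [-0.34996815 -0.27570693 -0.75395998]
8.8833 [ 0.61401269 -0.07589039  0.18982435] [-1.79997902e+02  2.63237410e-02  1.15934986e+01] 25.9236524645377 [-0.6946673  -0.03652072 -0.02898347]
```

View pics/held.png

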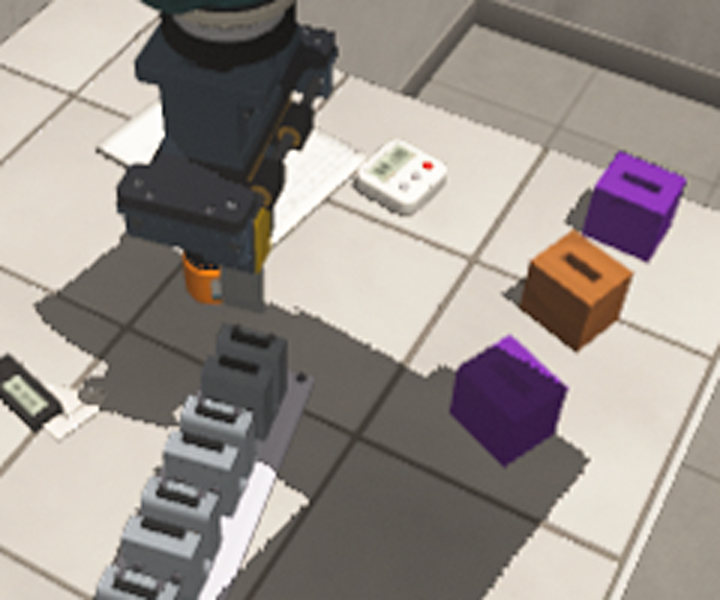

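The feeler is held upright above guide 4 and the stand is empty. Now I touch the jaw of guide 4 to measure the slot's y.

```bash
cat >> h.py <<'E'
Y=np.radians(11.7); ey=np.array([-np.sin(Y),np.cos(Y)]); C=np.array([.5927,.0310])
def at(k,dy,z): return [*(C+(.108-.072*(k-1)+dy)*ey),z]   # guide k, z = TCP
def st(s=""):
    o=ctrl.get_obs(); f=o["wrist_force"]; d=o["position"][:2]-C
    print(s,"t%.2f ly %.2f tipz %.1f Fz %.2f Fy %.2f w %.1f"%(o["t"],d@ey*1000,(o["position"][2]-.062)*1000-10,f[2],f[:2]@ey,o["gripper_width"]*91)); return o
E
python3 - <<'E'
from h import *
ctrl.line_to(at(4,0,.150),vel=.1); st("above")
print(ctrl.line_to(at(4,0,.118),vel=.04,force_limit=4)); st("in")
print(ctrl.line_to(at(4,-.008,ctrl.get_obs()["position"][2]),vel=.015,force_limit=2)); st("jaw");
E
```

```text
above t9.43 ly -108.19 tipz 77.9 Fz -0.23 Fy 0.51 w 25.7
False
in t10.38 ly -108.01 tipz 46.1 Fz -1.35 Fy -0.22 w 25.7
True
jaw t10.69 ly -109.99 tipz 46.0 Fz 0.37 Fy 2.11 w 26.0
```

```bash
cat >> h.py <<'E'
def probe(k,dy,zs=(40,34,29,25,21),lim=10):
    for z in zs:
        hit=ctrl.line_to(at(k,dy,.072+z/1000),vel=.025,force_limit=lim); o=st(f"g{k} {z} {hit}")
        if hit or abs(o["wrist_force"][2])>10: return True
    return False
E
python3 - <<'E'
from h import *
ctrl.line_to(at(4,.0013,.118),vel=.03); st()
probe(4,.0013)
E
```

```text
t10.95 ly -107.37 tipz 46.0 Fz -2.03 Fy -9.01 w 25.9
g4 40 True t11.17 ly -108.10 tipz 43.9 Fz -2.30 Fy -5.32 w 26.0
```

Run:
```python
from h import *
ctrl.line_to(at(4,-.001,.118),vel=.03); ctrl.wait(.2); st("rest"); ctrl.wait(.1); st("rest")
for s in(-.008,.006):
    print(ctrl.line_to(at(4,s,.118),vel=.015,force_limit=3.5)); st("touch")
    ctrl.wait(.15); st("settled")
    ctrl.line_to(at(4,-.001,.118),vel=.03)
ctrl.wait(.2); st("rest")
```

```text
rest t11.62 ly -108.87 tipz 45.9 Fz -0.97 Fy -0.00 w 25.9
rest t11.72 ly -108.93 tipz 45.9 Fz -1.23 Fy -0.55 w 26.2
True
touch t11.97 ly -109.94 tipz 45.7 Fz 0.45 Fy 2.02 w 25.5
settled t12.12 ly -109.90 tipz 45.4 Fz 0.10 Fy 1.14 w 25.7
True
touch t12.65 ly -107.70 tipz 45.8 Fz 1.53 Fy -3.26 w 25.9
settled t12.80 ly -107.66 tipz 45.8 Fz 3.31 Fy -4.14 w 25.9
rest t13.25 ly -108.84 tipz 45.8 Fz -1.02 Fy -0.21 w 25.9
```

Run:
```python
from h import *
ctrl.line_to(at(4,-.0005,.156),vel=.08)
ctrl.line_to(at(3,.0009,.156),vel=.12); ctrl.wait(.2); st("free")
ctrl.line_to(at(3,.0009,.122),vel=.06,force_limit=6); ctrl.wait(.1); st()
probe(3,.0009); ctrl.wait(.15); st("settled")
```

```text
free t14.83 ly -35.67 tipz 84.0 Fz -1.03 Fy 0.77 w 26.0
 t15.65 ly -35.05 tipz 50.3 Fz -2.17 Fy 0.40 w 26.1
g3 40 True t15.97 ly -36.04 tipz 44.1 Fz -1.79 Fy -3.60 w 25.8
settled t16.12 ly -35.96 tipz 44.3 Fz -2.34 Fy -5.47 w 25.8
```

Run:
```python
from h import *
ctrl.line_to(at(3,-.001,.118),vel=.03); ctrl.wait(.15); st("rest")
for d in(-.004,-.001,0,.001,.002,.003):
    ctrl.line_to(at(3,d,.118),vel=.015); ctrl.wait(.15); o=st(f"dy {d}"); 
    if abs(o["wrist_force"][1])>9: break
ctrl.line_to(at(3,-.001,.118),vel=.03)
```

```text
rest t16.52 ly -36.83 tipz 45.9 Fz 0.18 Fy -0.25 w 26.0
dy -0.004 t17.02 ly -38.46 tipz 45.9 Fz 2.11 Fy 15.70 w 26.1
```

Run:
```python
from h import *
for d in(-.0005,.0005,.001,.0015,.002,.003):
    ctrl.line_to(at(3,d,.118),vel=.02); ctrl.wait(.1); o=st(f"dy {d}"); 
    if abs(o["wrist_force"][1])>11: break
ctrl.line_to(at(3,-.0005,.118),vel=.03)
```

```text
dy -0.0005 t17.62 ly -36.64 tipz 46.0 Fz -0.42 Fy -0.28 w 25.8
dy 0.0005 t17.98 ly -35.68 tipz 46.0 Fz -1.50 Fy -3.92 w 25.9
dy 0.001 t18.32 ly -35.44 tipz 46.0 Fz -1.70 Fy -7.45 w 25.8
dy 0.0015 t18.68 ly -35.23 tipz 46.0 Fz -2.47 Fy -9.71 w 25.8
dy 0.002 t19.02 ly -35.04 tipz 46.0 Fz -2.05 Fy -12.08 w 26.0
```

Run:
```python
from h import *
ctrl.line_to(at(3,-.0005,.156),vel=.1)
ctrl.line_to(at(2,.0006,.156),vel=.12); ctrl.wait(.15); st("free")
ctrl.line_to(at(2,.0006,.122),vel=.06,force_limit=6); ctrl.wait(.1); st()
probe(2,.0006); ctrl.wait(.15); st("settled")
```

```text
free t20.72 ly 36.01 tipz 84.0 Fz 0.44 Fy 0.15 w 25.7
 t21.53 ly 36.60 tipz 50.4 Fz -1.00 Fy -0.20 w 25.6
g2 40 False t22.08 ly 36.60 tipz 39.8 Fz -0.04 Fy -0.35 w 25.9
g2 34 False t22.48 ly 36.62 tipz 33.8 Fz 0.47 Fy -1.15 w 25.7
g2 29 False t22.82 ly 36.62 tipz 28.8 Fz -0.48 Fy 0.11 w 25.9
g2 25 False t23.13 ly 36.62 tipz 24.8 Fz -0.76 Fy -0.82 w 26.0
g2 21 False t23.44 ly 36.61 tipz 20.8 Fz -0.52 Fy -0.22 w 26.1
settled t23.59 ly 36.63 tipz 21.0 Fz -1.03 Fy -0.15 w 25.8
```

Guide 2 is loose: no drag at full depth, which also confirms the alignment. Guide 1 next.

Run:
```python
from h import *
ctrl.line_to(at(2,.0006,.156),vel=.12)
ctrl.line_to(at(1,.0006,.156),vel=.12); ctrl.wait(.15); st("free")
ctrl.line_to(at(1,.0006,.122),vel=.06,force_limit=6); ctrl.wait(.1); st()
probe(1,.0006); st("settled")
```

```text
free t25.17 ly 108.02 tipz 84.0 Fz 0.18 Fy 0.48 w 25.7
 t25.98 ly 108.63 tipz 50.4 Fz -0.76 Fy 0.54 w 25.7
g1 40 False t26.53 ly 108.18 tipz 39.7 Fz -0.74 Fy -5.69 w 25.8
g1 34 False t26.93 ly 108.15 tipz 33.6 Fz -2.05 Fy -6.48 w 25.9
g1 29 False t27.27 ly 108.12 tipz 28.6 Fz -1.75 Fy -5.54 w 25.9
g1 25 False t27.58 ly 108.12 tipz 24.5 Fz -2.70 Fy -5.67 w 26.1
g1 21 False t27.89 ly 108.11 tipz 20.5 Fz -3.07 Fy -5.99 w 25.6
settled t27.89 ly 108.11 tipz 20.5 Fz -3.07 Fy -5.99 w 25.6
```

Run:
```python
from h import *
f0=ctrl.get_obs()["wrist_force"][2]
for z in(18,17,16,15.3,14.6,14,13.4):
    h=ctrl.line_to(at(1,.0003,.072+z/1000),vel=.012,force_limit=12); f=st(f"{z} {h}")["wrist_force"][2]
    if h or f>f0+5: break
ctrl.wait(.2); st("settled")
im=imaging.read_camera("scene"); cv2.imwrite("pics/home.png",cv2.resize(im["frame"][220:350,140:300],None,fx=4,fy=4,interpolation=cv2.INTER_CUBIC))
```

```text
18 False t28.29 ly 107.83 tipz 17.6 Fz -1.36 Fy -6.10 w 25.9
17 False t28.54 ly 107.85 tipz 16.7 Fz -0.83 Fy -6.18 w 25.6
16 False t28.79 ly 107.81 tipz 15.8 Fz -0.20 Fy -4.73 w 25.8
15.3 False t29.04 ly 107.82 tipz 15.2 Fz 2.94 Fy -5.31 w 25.9
settled t29.24 ly 107.84 tipz 15.2 Fz 2.88 Fy -6.37 w 25.9
```

View pics/home.png

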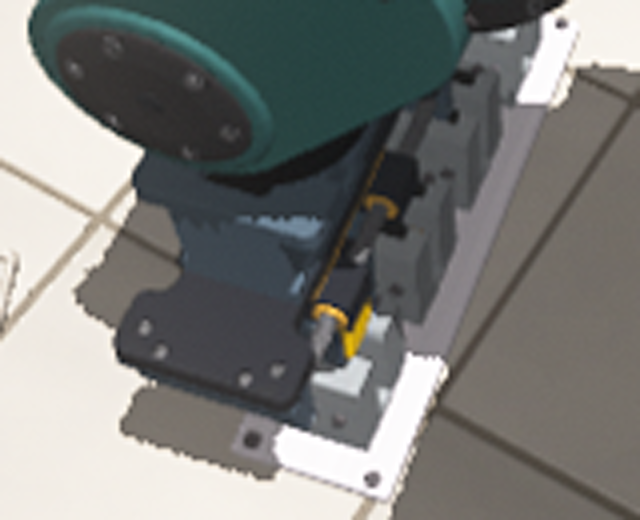

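The force rises sharply at tip 15.8 mm, so the shoulder is on the strips. Releasing.

Run:
```python
from h import *
ctrl.line_to(at(1,.0001,.072+.0149),vel=.012,force_limit=10); st("press")
open_gripper(); st("open")
p=ctrl.get_obs()["position"]; ctrl.line_to([p[0],p[1],.22],vel=.12)
ctrl.move_to([.30,.55,.25],[180,0,60]); ctrl.wait(.2); st()
for n,c in(("scene",(200,330,160,320)),("top",(150,250,120,280))):
    im=imaging.read_camera(n); P,u,v=pts(im); f=im["frame"][v,u].astype(int)
    m=(f[:,2]>130)&(f[:,1]>100)&(f[:,0]<80)&(abs(P[:,0]-.57)<.06)&(abs(P[:,1]-.137)<.05)&(P[:,2]>.1)
    t=m&(P[:,2]>np.percentile(P[m,2],60)-.006)
    print(n,m.sum(),np.round(np.percentile(P[m,2],[2,50,90,99]),4),np.round(P[t].mean(0),4),"want",at(1,0,.13))
    k=im["frame"][c[0]:c[1],c[2]:c[3]]; cv2.imwrite(f"pics/end_{n}.png",k)
a,b=[cv2.resize(cv2.imread(f"pics/end_{n}.png"),(640,h),interpolation=cv2.INTER_CUBIC) for n,h in(("scene",520),("top",80*5))]
cv2.imwrite("pics/end.png",a)
```

```text
press t29.54 ly 107.77 tipz 15.0 Fz 6.09 Fy -4.73 w 26.1
open t30.62 ly 108.11 tipz 14.9 Fz 0.05 Fy 0.45 w 90.8
 t33.88 ly 567.11 tipz 178.0 Fz -0.00 Fy 0.90 w 90.9
scene 317 [0.1041 0.1284 0.1301 0.1317] [0.5687 0.1369 0.1285] want [np.float64(0.5707989721014967), np.float64(0.1367560635471507), 0.13]
top 111 [0.1174 0.1281 0.1312 0.1325] [0.5709 0.1363 0.1282] want [np.float64(0.5707989721014967), np.float64(0.1367560635471507), 0.13]
```

View pics/end.png

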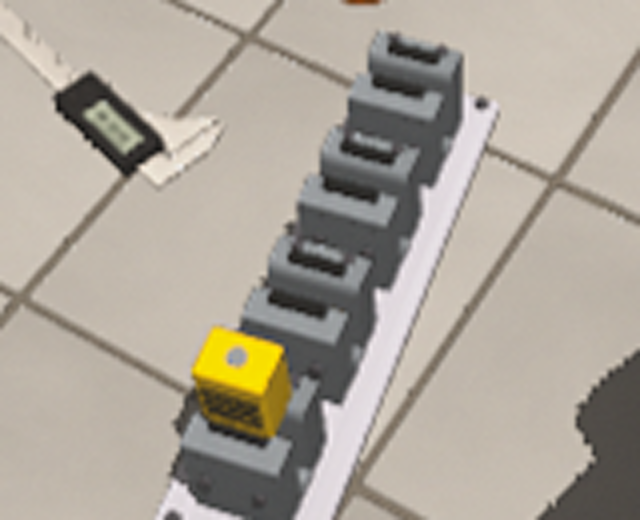

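The handle stands upright on guide 1 at about (240,385) in the crop, with its top at the resting height. Handing in.

```bash
python3 -c "
from h import *
ctrl.hand_in(); print(ctrl.get_obs()['t'])"
```

```text
the job is handed in; nothing more can be done
the job is handed in; nothing more can be done
```

I took the yellow-handled feeler from the wooden stand, felt all four guides, and left it pushed home and released in guide 1. The job was handed in at about 34 s, with no verdict reported.

| Guide | What I felt | Judged |
|---|---|---|
| 4 | Gib did not yield to a sideways push of about 9 N; stopped about 44 mm above the underside | Binds, not forced |
| 3 | Gib did not yield to a sideways push of about 12 N; stopped about 44 mm above the underside | Binds, not forced |
| 2 | No drag, with the tip down to 21 mm | Loose |
| 1 | Steady gib force of about 5.7 N all the way down | Well set |

**Last checks:**
- **Seating:** in guide 1 the force rose sharply at a tip height of about 15.8 mm (home is 16 mm), so the shoulder was on the landing strips. I pressed to about 6 N and then let go.
- **After release:** the final picture shows the handle upright on guide 1. Both cameras put the handle top at about 128.5 mm, against 130 mm for unsunk strips. That fits strips slightly sunk plus the cameras reading a little low.

**Less certain:**
- **Evidence for the choice:** I told the guides apart mainly by the sideways gib force. The vertical reading between moves was noisy and sometimes had the wrong sign, so it did not measure the drag directly.
- **Free play:** the sideways play in guides 3 and 4 was about 2 mm, less than the roughly 4 mm I expected from the given dimensions. I did not find out why.
- **Firm contact:** one touch against the fixed jaw of guide 3 reached about 16 N sideways, more than I intended.
- **Other items:** I did not re-measure the other things on the bench. The arm was not sent near them, apart from passing above.

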